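# Press a turned knob down into a sprung centre-marking cradle

## Task

Take the red dust cover off the blue sprung ring of the marking jig and hang it by its eye on the steel post, so that it rests on the post's collar, and let go of it. Then set the pale maple knob, ball down and upright, in the blue ring, press it down against the springs as far as the ring goes, and keep holding it pressed there: the program finishes while the robot is still pushing. Leave the walnut knob, the glue bottle, the offcut and the screwdriver where they are.

Things in the scene. Friction and masses are not known exactly. Their poses are not given: they have to be found in the camera images.
- jig: Fixed centre-marking jig: brown wooden base 130 x 130 x 18 mm with a dark steel cup (94 mm across, its rim 40 mm above the bench) and above it a blue ring on three springs. Origin: centre of the underside, on the bench; z up. A brass point on the axis inside never gets in the way.
- cradle_seat (a point): Centre of the blue ring's top face, moves with the ring. The ring is 80 mm outside, 48 mm inside diameter, 12 mm thick; its top face is 75 mm above the bench when free. A knob's 64 mm ball sits in its hole with the ball's centre 21 mm above this point (the ball's underside 11 mm below it).
- cradle_ring (a joint): How far the blue ring is pressed down: 0 free (top), 0.020 m at its bottom stop. Springs with preload: it starts to move at about 3.5 N and takes about 11 N to be fully down, rising evenly; the weight of the cover or knob alone does not move it. It springs back when let go.
- cover: Loose red dust cover, 0.12 kg, starts on the blue ring at any yaw: disc 84 mm across, 7 mm thick, plus a 40 mm wide spigot reaching 6 mm below it into the ring. Origin: centre of the disc's underside; z up, x towards the eye. Pale wooden grip bar on top: 40 mm along x, 18 mm along y, top 39 mm up. Eye at the side: upright open sleeve, 28 mm outside, 18 mm bore, 0 to 30 mm up, axis 64 mm from the origin.
- cover_grip (a point): Middle of the cover's grip bar, 8 mm along the cover's x from its origin and 24 mm above the disc's underside; near the cover's centre of mass. Grip it across the bar (along the cover's y) from above.
- cover_eye (a point): Centre of the eye's bore: 64 mm from the cover's origin along its x, 15 mm above the disc's underside (halfway up the 30 mm sleeve).
- post: Fixed parking post: round brown wooden foot 100 mm across, 16 mm high, steel stem, black collar 36 mm across, its top 75 mm above the bench, and above it a steel pin 13 mm in diameter, tapered over its last 8 mm, ending 120 mm above the bench. Origin: centre of the foot's underside. It stands left or right of the jig.
- post_collar (a point): Centre of the collar's top face, on the pin's axis, 75 mm above the bench; the pin rises 45 mm above it. A hung cover rests with the lower end of its eye on the collar and sags by up to about 0.2 rad when let go; it is hung properly when let go, with the sleeve down on the collar around the pin.
- knob_maple: Loose pale maple knob like a round flask, 0.11 to 0.21 kg: ball 64 mm in diameter, on top a straight round neck 26 mm in diameter. Origin: bottom of the ball; z up along the neck, which runs from 62 to 108 mm up. It stands upright in one of the rack's two holes (which one varies), origin 30 mm above the bench. Grip the neck from above, 86 mm up, with about 40 N so that it does not slip when pressed.
- knob_ball (a point): Centre of the maple knob's ball, 32 mm above its bottom.
- knob_walnut: Loose dark brown walnut knob, same shape and origin, in the other hole of the rack. Leave it alone.
- rack: Fixed brown wooden rack, 90 (x) x 220 (y) x 40 mm high, with two holes 47 mm across, 55 mm either side of its centre along its y. Origin: centre of the underside. On the other side of the jig from the post.
- glue: Yellow glue bottle, 56 mm across, 130 mm tall, standing beyond the jig. Origin: centre of its underside. Leave it alone.
- offcut: Wood offcut 50 x 140 x 35 mm lying beyond the jig. Origin: centre of its underside. Leave it alone.
- screwdriver: Screwdriver with a red handle, 170 mm long, origin under its middle, lying between the robot and the jig, roughly along y. Leave it alone.
There are look-alikes about, which are no part of the job. There is more than one size of the cover; the job needs the largest. Leave any green look-alike of the knob_maple alone.

How it is judged:
By the outcome, as a careful person would: the job done as asked, in the order asked, and still so for the second after the job is handed in, while the arm keeps its last pose, push and grip.
It also fails if it takes over 64 s, if anything falls off the work surface, if the arm or the gripper's body presses on something with over 40 N, if the wrist force passes 120 N, or if a joint passes its speed limit or range.

## Robot

A 6-joint arm with a two-finger parallel gripper is mounted at the origin on the work surface. World frame = base frame: x ahead of the robot, y to its left, z up, the work surface at z = 0. Lengths are in m, angles in rad, forces in N, time in s.
With the tool pointing down it reaches from about 0.3 to 0.75 m from the base axis. Payload 8.5 kg.
Tool frame: the origin (TCP) lies at the very end of the fingers, on their centre line; the grasp point (between the pads) lies 19 mm behind it; z points along the fingers, y is the line along which they close (so a half turn about z gives the same grasp; the last joint's range is limited). The gripper opens to 85 mm and grips with 20 to 120 N. Pads are 22 mm wide; open, the fingers measure 114 mm over their backs; the gripper's body (76 mm by 85 mm) begins 54 mm behind the grasp point. The pads swing forward as they close: fully open they stand 13 mm farther back than shut.
Start: joints at [-1.362, 0.381, 1.297, -0, 1.464, -0.215], TCP at [0.226, -0.501, 0.231] pointing down, gripper open.
Joint ranges: [-3.11, 3.11], [-0.89, 2.33], [0.22, 2.48], [-1.42, 4.56], [0.17, 2.85], [-2.88, 2.88]. Speed limits (rad/s): [2.39, 2.39, 3.14, 3.14, 3.14, 3.14].

## Interface

Orientations are given as a 3x3 rotation matrix whose columns are the frame's x, y, z axes.
In Python, from plant import robot gives the robot as it stands.
- The arm moves only by the shell command python3 -m jog 'ROWS' [FORCE]. ROWS is JSON, a list of rows, each an object with "offset": the shift along the tool's x, y, z in cm, a list of three; "roll": the turn about the tool's z in degrees; "grip": the finger opening in cm, from 0 to 8.54. In form: [{"offset": [dx, dy, dz], "roll": roll, "grip": grip}, ...]. A call has 1 to 10 rows; each row is the pose to reach, as a shift and turn from the pose commanded when the call began, along the tool's axes at that moment; what a row does not reach only later rows make up. A row lasts 1/10 s, in which the tool goes at most 50 mm and 8.59 degrees, less where a joint would pass 70% of its speed; a pose out of reach is approached as far as the arm can. A call with a gripper value outside its range is refused whole. The fingers move at their own pace and stop on an object; FORCE is the grip in N (left out, the last holds). Time passes only in rows, so rows that repeat a pose let the fingers close. It gives the time, the measured TCP pose, the force, the opening and the grip force at its end, in the units of the state.
- robot.sense(): the state, without advancing time (a new reading comes with each control period).
- robot.read_camera(name): name is "scene" or "top" or "wrist"; returns the picture (400x640x3 uint8, red, green, blue); there is no depth.
- robot.camera_model(name): a dict with "fx", "fy", "cx", "cy" (pixels), "rvec" (rotation vector, rad) and "tvec" (3), from world to camera coordinates, as OpenCV has them. Camera axes: x right, y down, z forward; pixel columns grow to the right and rows downward; lengths in m; the calibration is good to about 2 mm. A picture is of the moment at which its call begins: read the wrist's pose just before it. camera_model takes no time and is no camera call; for the wrist camera it gives the pose at the moment of the call.
- robot.hand_in(): hands the job in; it is judged then, once.
Trained networks look in the newest picture that a camera, given by its name, has taken for a name from the list of things; names that differ only in an ending like _2 or _b are one class to them, and where a whole thing is asked for, a point or a joint stands for the part that bears it (a point fixed in the world has none). Each returns a list of dicts, best first, with "conf" (0 to 1); they miss things now and then, are a little off and sometimes report something else, mostly with a low value. They report only what shows in the picture. A call takes as long as a camera call. They do not tell look-alikes from the thing itself.
- robot.cut_out(thing, camera): "region" (400x640 bool, what is visible of it).
- robot.spot_point(thing, camera): "centre" ([x, y, z] in m, in world coordinates, good to about 4 mm: a listed point, or the origin of a listed thing).
The state is a dict: "time_s": time; "joints": joint angles; "qvel": joint speeds; "joint_efforts": joint torques, N m; "tcp_pos": TCP position; "ee_rot": TCP orientation; "wrist_force": force on the tool from outside, world axes, zero at the start; "wrist_torque": the same for the moment, N m; "gripper_width": finger opening in m; "grasp_force": force on a finger pad.
Only numpy, scipy, OpenCV 4.12 (cv2) and the standard library are available. Lean on these libraries where they do the work, as an engineer would, in place of code of your own. Each camera call takes 0.05 s, during which the arm holds its last target. There are 200 camera calls.

## Working session

There is one attempt and no reset: what is moved stays moved. The work goes in short steps, Python scripts to look and compute and a shell command to move; the robot and the scene stay as the last step left them, time stands still between calls to the robot, and variables do not carry over. Pictures are saved under pics/ and viewed, at most 10 in all, crops included, and the job is handed in when it is done.

```bash
mkdir -p pics; ls; python3 - <<'E'
from plant import robot
import cv2,numpy as np
for c in ["top","scene"]:
    cv2.imwrite(f"pics/{c}0.png",robot.read_camera(c)[:,:,::-1])
s=robot.sense();print(s['time_s'],s['tcp_pos'],np.round(s['ee_rot'],3).tolist(),s['wrist_force'])
for t in ["cradle_seat","cover","cover_grip","cover_eye","post_collar","knob_maple","knob_ball","knob_walnut","jig"]:
    for c in ["top","scene"]:
        print(t,c,[(np.round(d['centre'],3).tolist(),round(d['conf'],2)) for d in robot.spot_point(t,c)][:4])
E
```

```text
pics
0.1 [ 0.22613883 -0.50108457  0.23077408] [[0.912, 0.411, -0.0], [0.411, -0.912, 0.001], [0.0, -0.001, -1.0]] [-0.21058035 -0.22911526 -0.48076633]
cradle_seat top [([0.596, 0.008, -0.002], 0.25)]
cradle_seat scene [([0.597, 0.005, 0.077], 0.61)]
cover top [([0.602, 0.146, 0.006], 0.77), ([0.598, 0.008, 0.079], 0.68), ([0.618, -0.138, 0.006], 0.6)]
cover scene [([0.595, 0.007, 0.07], 0.73), ([0.596, 0.009, 0.003], 0.7), ([0.597, 0.143, 0.004], 0.61), ([0.625, -0.135, 0.006], 0.6)]
cover_grip top [([0.618, -0.141, 0.022], 0.85), ([0.597, 0.152, 0.024], 0.81), ([0.598, 0.002, 0.099], 0.69)]
cover_grip scene [([0.601, 0.152, 0.025], 0.68), ([0.62, -0.143, 0.019], 0.66), ([0.598, 0.002, 0.096], 0.64), ([0.74, 0.162, 0.0], 0.41)]
cover_eye top [([0.6, -0.172, 0.014], 0.91), ([0.599, -0.052, 0.09], 0.61), ([0.598, 0.192, 0.013], 0.58)]
cover_eye scene [([0.598, -0.058, 0.09], 0.73), ([0.599, -0.172, 0.015], 0.65), ([0.602, 0.193, 0.013], 0.51)]
post_collar top [([0.539, 0.294, 0.072], 0.63), ([0.742, -0.141, 0.0], 0.39)]
post_collar scene [([0.542, 0.289, 0.077], 0.82), ([0.597, -0.001, 0.096], 0.67)]
knob_maple top [([0.487, -0.375, 0.03], 0.87), ([0.605, -0.389, -0.002], 0.87)]
knob_maple scene [([0.602, -0.389, -0.001], 0.95), ([0.487, -0.378, 0.031], 0.89)]
knob_ball top [([0.488, -0.374, 0.067], 0.86), ([0.537, 0.291, -0.0], 0.67), ([0.606, -0.389, 0.032], 0.59)]
knob_ball scene [([0.487, -0.376, 0.062], 0.65), ([0.604, -0.386, 0.037], 0.61)]
knob_walnut top [([0.482, -0.265, 0.024], 0.86), ([0.482, -0.32, -0.0], 0.73)]
knob_walnut scene []
jig top [([0.598, 0.009, -0.0], 0.81)]
jig scene [([0.594, -0.055, 0.089], 0.75), ([0.594, 0.008, 0.002], 0.68)]
```

View pics/top0.png

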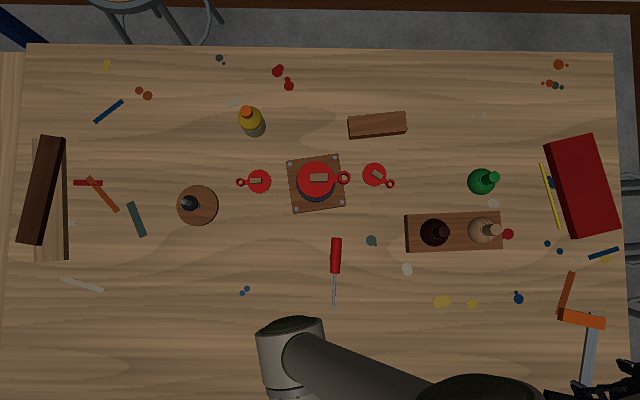

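View pics/scene0.png

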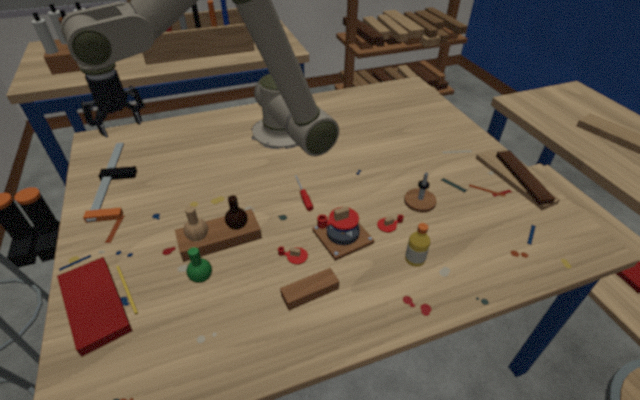

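```bash
cat > h.py <<'E'
from plant import robot
import numpy as np, cv2
def goto(p,yaw):  # yaw of tool x, deg, world ccw
    s=robot.sense();R=np.array(s['ee_rot']);d=np.array(p)-s['tcp_pos']
    y=np.degrees(np.arctan2(R[1,0],R[0,0]))
    print('t',round(s['time_s'],2),'tcp',np.round(s['tcp_pos'],4),'yaw',round(y,2),'F',np.round(s['wrist_force'],1),'-> offset cm',np.round(R.T@d*100,2),'roll',round((y-yaw+180)%360-180,2),'n',len(d))
def spots(things,cams):
    for t in things:
        for c in cams: print(t,c,[(np.round(d['centre'],3).tolist(),round(d['conf'],2)) for d in robot.spot_point(t,c)][:4])
def snap(c,n): cv2.imwrite(f'pics/{n}.png',robot.read_camera(c)[:,:,::-1])
E
python3 -m jog '[{"offset":[4,-2,-2],"roll":-7,"grip":8.5},{"offset":[8,-4.5,-2],"roll":-15,"grip":8.5},{"offset":[12,-7,-2],"roll":-23,"grip":8.5},{"offset":[16,-9,-2],"roll":-31,"grip":8.5},{"offset":[20,-11,-2],"roll":-39,"grip":8.5},{"offset":[24,-13.5,-2],"roll":-47,"grip":8.5},{"offset":[28,-15.5,-2],"roll":-55,"grip":8.5},{"offset":[32,-18,-2],"roll":-62,"grip":8.5},{"offset":[36,-20,-2],"roll":-65.7,"grip":8.5},{"offset":[40,-22,-2],"roll":-65.7,"grip":8.5}]' 40
python3 -c "
from h import *
goto([.598,0,.25],90)"
```

```text
time_s: 2.0
tcp_pos: [0.5012, -0.1345, 0.2516]
ee_rot: [[-0.002, 1.0, 0.0], [1.0, 0.002, -0.0], [-0.0, 0.0, -1.0]]
wrist_force: [0.3, -1.7, -0.3]
gripper_width: 0.0849
grasp_force: 0.0
t 2.0 tcp [ 0.5012 -0.1345  0.2516] yaw 90.1 F [ 0.3 -1.7 -0.3] -> offset cm [13.44  9.7   0.16] roll 0.1 n 3
```

```bash

python3 -m jog '[{"offset":[4,3,0],"roll":0,"grip":8.5},{"offset":[8,6,0],"roll":0,"grip":8.5},{"offset":[11,9,0],"roll":0,"grip":8.5},{"offset":[13.4,9.7,0.2],"roll":0,"grip":8.5},{"offset":[13.4,9.7,0.2],"roll":0,"grip":8.5},{"offset":[13.4,9.7,0.2],"roll":0,"grip":8.5}]'
python3 - <<'E'
from h import *
snap('wrist','w1')
spots(["cover","cover_grip","cover_eye"],["wrist","top"])
goto([.598,0,.25],90)
m=robot.camera_model('wrist');print(m)
# eye and grip edge directions: region of grip
R=robot.cut_out('cover_grip','wrist')
for r in R[:3]:
    q=np.argwhere(r['region'])[:,::-1].astype(np.float32);print(r['conf'],len(q),cv2.minAreaRect(q))
E
```

```text
time_s: 2.6
tcp_pos: [0.5972, -0.0023, 0.2492]
ee_rot: [[-0.001, 1.0, -0.0], [1.0, 0.001, -0.0], [-0.0, -0.0, -1.0]]
wrist_force: [0.0, -1.0, -0.4]
gripper_width: 0.0852
grasp_force: 0.0
cover wrist [([0.594, 0.008, 0.073], 0.91), ([0.604, 0.147, 0.004], 0.89), ([0.62, -0.132, 0.007], 0.85)]
cover top [([0.602, 0.146, 0.006], 0.77), ([0.598, 0.008, 0.079], 0.68), ([0.618, -0.138, 0.006], 0.6)]
cover_grip wrist [([0.598, 0.002, 0.1], 0.67), ([0.619, -0.14, 0.024], 0.65), ([0.6, 0.152, 0.025], 0.63)]
cover_grip top [([0.618, -0.141, 0.022], 0.85), ([0.597, 0.152, 0.024], 0.81), ([0.598, 0.002, 0.099], 0.69)]
cover_eye wrist [([0.604, -0.053, 0.086], 0.97), ([0.595, -0.174, 0.014], 0.6)]
cover_eye top [([0.6, -0.172, 0.014], 0.91), ([0.599, -0.052, 0.09], 0.61), ([0.598, 0.192, 0.013], 0.58)]
t 2.95 tcp [ 0.5972 -0.003   0.2495] yaw 89.92 F [-0.  -0.   0.4] -> offset cm [ 0.3   0.08 -0.05] roll -0.08 n 3
{'fx': 321.1243890524296, 'fy': 321.1243890524296, 'cx': 321.97781549425423, 'cy': 198.23494003531317, 'rvec': array([-2.83903825e+00,  2.35648753e-03,  4.55628199e-04]), 'tvec': array([-0.59716133, -0.04727205,  0.39617382])}
0.92 2589 ((325.0, 28.5), (57.0, 54.0), 90.0)
0.73 1630 ((332.9361267089844, 268.12615966796875), (40.08251953125, 61.18614196777344), 50.82633972167969)
0.63 1743 ((146.98721313476562, 195.81948852539062), (140.2478485107422, 20.343734741210938), 2.2906100749969482)
```

View pics/w1.png

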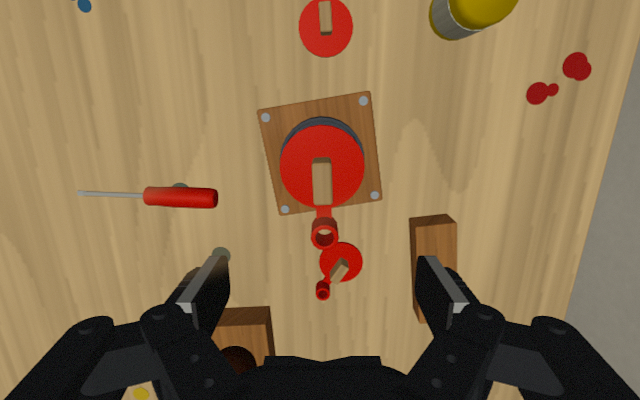

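```bash
cat >> h.py <<'E'
def ray(px,z,cam,m=None):
    m=m or robot.camera_model(cam);R,_=cv2.Rodrigues(np.array(m['rvec']));c=-R.T@m['tvec']
    d=R.T@np.array([(px[0]-m['cx'])/m['fx'],(px[1]-m['cy'])/m['fy'],1]);return c+d*(z-c[2])/d[2]
E
python3 - <<'E'
from h import *
im=cv2.imread('pics/w1.png').astype(int);b,g,r=im[...,0],im[...,1],im[...,2]
sub=np.zeros(r.shape,bool);sub[145:210,295:350]=1
M=sub&(g>90)
n,l,st,ce=cv2.connectedComponentsWithStats(M.astype(np.uint8));
for i in range(1,n):
    if st[i,4]>100:
        q=np.argwhere(l==i)[:,::-1].astype(np.float32);re=cv2.minAreaRect(q);print(re,st[i]);print([np.round(ray(p,.114,'wrist'),4)[:2] for p in cv2.boxPoints(re)],np.round(ray(re[0],.114,'wrist'),4))
x,y,w,h=300,210,50,40
print(np.round(ray((325,233),.105,'wrist'),4))
cv2.imwrite('pics/c1.png',cv2.resize(im[140:260,265:385].astype(np.uint8),(600,600),interpolation=cv2.INTER_CUBIC))
E
```

```text
((321.5, 183.5), (41.0, 19.0), 90.0) [312 163  20  42 787]
[array([0.5885, 0.0176]), array([0.6051, 0.0176]), array([ 0.6054, -0.0203]), array([ 0.5881, -0.0202])] [ 0.5968 -0.0009  0.114 ]
[ 0.6    -0.0529  0.105 ]
```

View pics/c1.png

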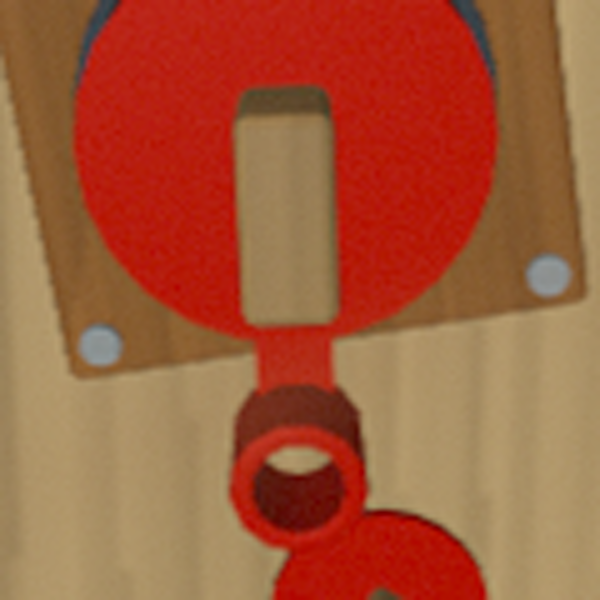

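```bash

python3 -m jog '[{"offset":[0.2,0,4],"roll":-2.6,"grip":8.5},{"offset":[0.2,0,8],"roll":-2.6,"grip":8.5},{"offset":[0.2,0,12],"roll":-2.6,"grip":7},{"offset":[0.2,0,14.5],"roll":-2.6,"grip":5},{"offset":[0.2,0,16.3],"roll":-2.6,"grip":4},{"offset":[0.2,0,16.3],"roll":-2.6,"grip":3},{"offset":[0.2,0,16.3],"roll":-2.6,"grip":1},{"offset":[0.2,0,16.3],"roll":-2.6,"grip":1},{"offset":[0.2,0,16.3],"roll":-2.6,"grip":1}]' 40
python3 -c "
from h import *
goto([.598,0,.20],92.5)"
```

```text
time_s: 3.9
tcp_pos: [0.5978, -0.0004, 0.0874]
ee_rot: [[-0.045, 0.999, 0.002], [0.999, 0.045, -0.0], [-0.0, 0.002, -1.0]]
wrist_force: [-1.3, -0.0, -1.3]
gripper_width: 0.0173
grasp_force: 43.2
t 3.9 tcp [ 5.978e-01 -4.000e-04  8.740e-02] yaw 92.58 F [-1.3 -0.  -1.3] -> offset cm [  0.04   0.05 -11.26] roll 0.08 n 3
```

```bash

python3 -m jog '[{"offset":[0,0,-1],"roll":0,"grip":1},{"offset":[0,0,-3],"roll":0,"grip":1},{"offset":[0,0,-7],"roll":0,"grip":1},{"offset":[3,0,-10],"roll":0,"grip":1},{"offset":[7,-1,-12],"roll":0,"grip":1},{"offset":[11,-2,-13],"roll":0,"grip":1},{"offset":[15,-3,-14],"roll":0,"grip":1},{"offset":[19,-4,-14],"roll":0,"grip":1},{"offset":[22,-4.7,-14],"roll":0,"grip":1},{"offset":[22,-4.7,-14],"roll":0,"grip":1}]'
python3 -m jog '[{"offset":[0,0,0],"roll":0,"grip":1},{"offset":[0,0,0],"roll":0,"grip":1},{"offset":[0,0,0],"roll":0,"grip":1}]'
python3 - <<'E'
from h import *
snap('wrist','w2');snap('top','t2')
spots(["post_collar","post","cover_eye","cover"],["wrist","top","scene"])
goto([.5375,.3475,.15],92.5)
E
```

```text
time_s: 4.9
tcp_pos: [0.5391, 0.2206, 0.2277]
ee_rot: [[-0.049, 0.999, 0.001], [0.999, 0.049, 0.001], [0.001, 0.001, -1.0]]
wrist_force: [-0.6, -0.4, -1.2]
gripper_width: 0.0176
grasp_force: 43.3
time_s: 5.2
tcp_pos: [0.5409, 0.2163, 0.2265]
ee_rot: [[-0.044, 0.999, 0.0], [0.999, 0.044, -0.0], [-0.0, 0.0, -1.0]]
wrist_force: [0.1, 0.3, -1.6]
gripper_width: 0.0174
grasp_force: 43.3
post_collar wrist [([0.54, 0.292, 0.076], 0.58)]
post_collar top [([0.484, -0.374, 0.067], 0.6), ([0.479, -0.266, 0.025], 0.49)]
post_collar scene [([0.542, 0.289, 0.077], 0.82), ([0.597, -0.001, 0.096], 0.67)]
post wrist [([0.542, 0.293, 0.001], 0.94)]
post top []
post scene [([0.538, 0.294, -0.004], 0.68), ([0.597, 0.003, 0.099], 0.56)]
cover_eye wrist [([0.547, 0.164, 0.226], 0.76)]
cover_eye top [([0.595, 0.192, 0.015], 0.86), ([0.541, 0.163, 0.229], 0.66), ([0.598, -0.172, 0.012], 0.65)]
cover_eye scene [([0.598, -0.058, 0.09], 0.73), ([0.599, -0.172, 0.015], 0.65), ([0.602, 0.193, 0.013], 0.51)]
cover wrist [([0.538, 0.226, 0.21], 0.62)]
cover top [([0.623, -0.135, 0.008], 0.96), ([0.601, 0.148, 0.002], 0.66), ([0.54, 0.225, 0.22], 0.62)]
cover scene [([0.595, 0.007, 0.07], 0.73), ([0.596, 0.009, 0.003], 0.7), ([0.597, 0.143, 0.004], 0.61), ([0.625, -0.135, 0.006], 0.6)]
t 5.9 tcp [0.5405 0.2174 0.2263] yaw 92.59 F [-0.7 -0.2 -0.6] -> offset cm [13.01  0.29  7.63] roll 0.09 n 3
```

View pics/w2.png

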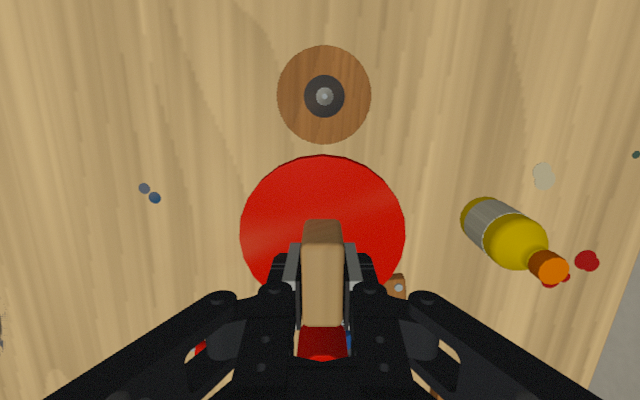

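```bash

python3 - <<'E'
from h import *
for p,z in [((324,96.5),.12),((323.5,96),.075),((324,94.5),.016)]: print(np.round(ray(p,z,'wrist'),4))
for p,z in [((239.5,230),.2206),((405.5,230),.2206),((322,155),.2206),((322,332),.2526),((322,222),.2526),((322,248),.2526)]: print(np.round(ray(p,z,'wrist'),4))
E
```

```text
[0.5385 0.2934 0.12  ]
[0.5382 0.294  0.075 ]
[0.5389 0.2958 0.016 ]
[0.4987 0.2275 0.2206]
[0.5815 0.2312 0.2206]
[0.5382 0.267  0.2206]
[0.5414 0.1948 0.2526]
[0.5391 0.2463 0.2526]
[0.5396 0.2352 0.2526]
```

```bash

python3 -m jog '[{"offset":[3,0,0],"roll":0,"grip":1},{"offset":[7,-0.2,0],"roll":0,"grip":1},{"offset":[10,0.2,1],"roll":0,"grip":1},{"offset":[12,0.2,3],"roll":0,"grip":1},{"offset":[13.2,0.2,6],"roll":0,"grip":1},{"offset":[13.2,0.2,7.9],"roll":0,"grip":1},{"offset":[13.2,0.2,7.9],"roll":0,"grip":1},{"offset":[13.2,0.2,7.9],"roll":0,"grip":1},{"offset":[13.2,0.2,7.9],"roll":0,"grip":1}]'
python3 - <<'E'
from h import *
snap('scene','s3');snap('top','t3')
spots(["post_collar","cover_eye"],["top","scene"])
goto([.5365,.3494,.147],92.5)
for c,n in (('top','t3'),('scene','s3')):
    m=robot.camera_model(c)
    for z in (.12,.162,.075):
        print(c,z,np.round(cv2.projectPoints(np.array([[.539,.2933,z]]),np.array(m['rvec']),np.array(m['tvec']),np.array([[m['fx'],0,m['cx']],[0,m['fy'],m['cy']],[0,0,1]]),None)[0].ravel(),1))
a=cv2.imread('pics/t3.png');b=cv2.imread('pics/s3.png')
f=lambda i,x,y:cv2.resize(i[y-30:y+30,x-30:x+30],(400,400),interpolation=cv2.INTER_CUBIC)
cv2.imwrite('pics/c3.png',np.hstack([f(a,190,200),f(b,423,185)]))
E
```

```text
time_s: 6.8
tcp_pos: [0.5373, 0.3493, 0.149]
ee_rot: [[-0.045, 0.999, 0.003], [0.999, 0.045, 0.001], [0.001, 0.003, -1.0]]
wrist_force: [0.4, 0.2, -1.2]
gripper_width: 0.0171
grasp_force: 43.3
post_collar top [([0.602, 0.009, 0.075], 0.65), ([0.541, 0.297, 0.074], 0.6)]
post_collar scene [([0.543, 0.29, 0.08], 0.59)]
cover_eye top [([0.539, 0.297, 0.15], 0.73), ([0.601, -0.169, 0.016], 0.66), ([0.595, 0.193, 0.014], 0.63)]
cover_eye scene [([0.596, -0.17, 0.015], 0.78), ([0.537, 0.297, 0.151], 0.73), ([0.535, 0.36, 0.135], 0.23)]
t 7.1 tcp [0.5367 0.3492 0.1478] yaw 92.57 F [-0.7  0.8 -2. ] -> offset cm [ 0.02 -0.02  0.08] roll 0.07 n 3
top 0.12 [182.2 200.8]
top 0.162 [175.4 198.9]
top 0.075 [188.8 202.8]
scene 0.12 [426.7 170.9]
scene 0.162 [429.4 159.3]
scene 0.075 [423.9 182.7]
```

View pics/c3.png

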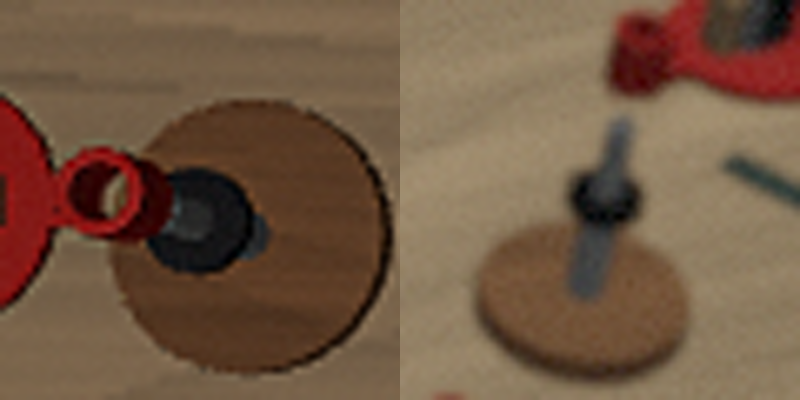

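```bash

python3 -m jog '[{"offset":[-0.1,0.05,0.6],"roll":0,"grip":1},{"offset":[-0.1,0.05,1.2],"roll":0,"grip":1},{"offset":[-0.1,0.05,1.6],"roll":0,"grip":1},{"offset":[-0.1,0.05,2.0],"roll":0,"grip":1},{"offset":[-0.1,0.05,2.3],"roll":0,"grip":1},{"offset":[-0.1,0.05,2.6],"roll":0,"grip":1},{"offset":[-0.1,0.05,2.6],"roll":0,"grip":1}]'
python3 - <<'E'
from h import *
snap('top','t4');snap('scene','s4')
a=cv2.imread('pics/t4.png');b=cv2.imread('pics/s4.png')
f=lambda i,x,y:cv2.resize(i[y-30:y+30,x-30:x+30],(400,400),interpolation=cv2.INTER_CUBIC)
cv2.imwrite('pics/c4.png',np.hstack([f(a,190,200),f(b,423,185)]))
goto([.5365,.3494,.147],92.5)
E
```

```text
time_s: 7.8
tcp_pos: [0.5369, 0.3482, 0.1209]
ee_rot: [[-0.045, 0.999, -0.001], [0.999, 0.045, -0.0], [-0.0, -0.001, -1.0]]
wrist_force: [-0.4, 0.1, -1.2]
gripper_width: 0.0173
grasp_force: 43.3
t 7.9 tcp [0.5371 0.3484 0.1214] yaw 92.58 F [-0.3  0.  -1.5] -> offset cm [ 0.11 -0.06 -2.56] roll 0.08 n 3
```

View pics/c4.png

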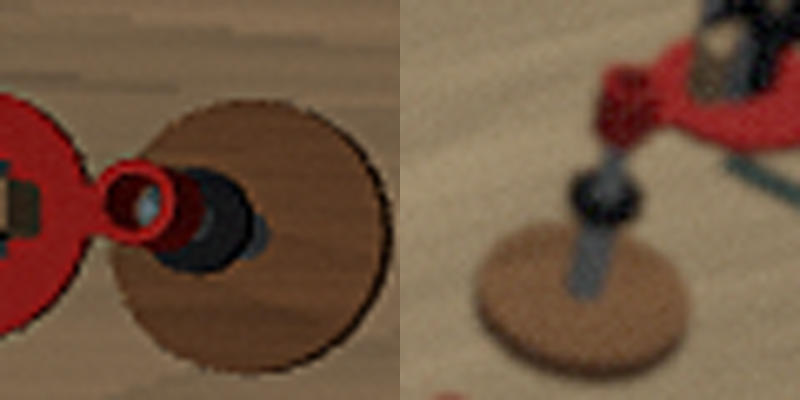

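```bash

python3 -m jog '[{"offset":[0,0,0.5],"roll":0,"grip":1},{"offset":[0,0,1.0],"roll":0,"grip":1},{"offset":[0,0,1.5],"roll":0,"grip":1},{"offset":[0,0,1.5],"roll":0,"grip":1}]'
python3 -m jog '[{"offset":[0,0,0.5],"roll":0,"grip":1},{"offset":[0,0,1.0],"roll":0,"grip":1},{"offset":[0,0,1.5],"roll":0,"grip":1},{"offset":[0,0,1.7],"roll":0,"grip":1},{"offset":[0,0,1.7],"roll":0,"grip":1}]'
python3 -m jog '[{"offset":[0,0,0.15],"roll":0,"grip":1},{"offset":[0,0,0.2],"roll":0,"grip":1},{"offset":[0,0,0.2],"roll":0,"grip":1}]'
```

```text
time_s: 8.3
tcp_pos: [0.5367, 0.3481, 0.1053]
ee_rot: [[-0.045, 0.999, -0.002], [0.999, 0.045, -0.001], [-0.001, -0.002, -1.0]]
wrist_force: [-0.1, 0.7, -0.8]
gripper_width: 0.0173
grasp_force: 43.3
time_s: 8.8
tcp_pos: [0.5369, 0.3483, 0.0889]
ee_rot: [[-0.045, 0.999, -0.001], [0.999, 0.045, -0.0], [-0.0, -0.001, -1.0]]
wrist_force: [-0.3, -0.1, -0.7]
gripper_width: 0.0172
grasp_force: 43.3
time_s: 9.1
tcp_pos: [0.5371, 0.3483, 0.0874]
ee_rot: [[-0.045, 0.999, 0.0], [0.999, 0.045, 0.0], [0.0, 0.0, -1.0]]
wrist_force: [-0.1, 0.2, -1.9]
gripper_width: 0.0173
grasp_force: 43.3
```

```bash

python3 -m jog '[{"offset":[0,0,0.1],"roll":0,"grip":1},{"offset":[0,0,0.15],"roll":0,"grip":1},{"offset":[0,0,0.15],"roll":0,"grip":1}]'
python3 -m jog '[{"offset":[0,0,0],"roll":0,"grip":2.2},{"offset":[0,0,0],"roll":0,"grip":3},{"offset":[0,0,0],"roll":0,"grip":5},{"offset":[0,0,0],"roll":0,"grip":6},{"offset":[0,0,-1],"roll":0,"grip":6.5},{"offset":[0,0,-4],"roll":0,"grip":6.5},{"offset":[0,0,-8],"roll":0,"grip":6.5},{"offset":[0,0,-11],"roll":0,"grip":8.5},{"offset":[0,0,-13],"roll":0,"grip":8.5},{"offset":[-1,0,-14],"roll":0,"grip":8.5}]'
python3 - <<'E'
from h import *
snap('scene','s5');snap('top','t5');snap('wrist','w5')
a=cv2.imread('pics/t5.png');b=cv2.imread('pics/s5.png')
f=lambda i,x,y:cv2.resize(i[y-30:y+30,x-30:x+30],(400,400),interpolation=cv2.INTER_CUBIC)
cv2.imwrite('pics/c5.png',np.hstack([f(a,190,200),f(b,433,185)]))
spots(["cover_eye","knob_ball","knob_maple","cradle_seat"],["top","scene"])
goto([.487,-.376,.26],0)
E
```

```text
time_s: 9.4
tcp_pos: [0.5372, 0.3485, 0.0868]
ee_rot: [[-0.045, 0.999, 0.001], [0.999, 0.045, 0.0], [0.0, 0.001, -1.0]]
wrist_force: [-1.5, 0.5, 4.4]
gripper_width: 0.0174
grasp_force: 44.2
time_s: 10.4
tcp_pos: [0.5377, 0.3389, 0.2286]
ee_rot: [[-0.046, 0.999, 0.004], [0.999, 0.046, 0.002], [0.001, 0.004, -1.0]]
wrist_force: [-0.7, 0.5, -0.2]
gripper_width: 0.085
grasp_force: 0.0
cover_eye top [([0.54, 0.297, 0.089], 0.97), ([0.6, -0.168, 0.013], 0.74), ([0.596, 0.19, 0.019], 0.57)]
cover_eye scene [([0.596, -0.17, 0.013], 0.87), ([0.537, 0.296, 0.094], 0.79), ([0.538, 0.357, 0.092], 0.16)]
knob_ball top [([0.604, -0.389, 0.034], 0.98), ([0.486, -0.373, 0.062], 0.77)]
knob_ball scene [([0.484, -0.376, 0.062], 0.96), ([0.602, -0.386, 0.035], 0.74), ([0.745, -0.138, 0.001], 0.18)]
knob_maple top [([0.605, -0.389, -0.003], 0.7), ([0.488, -0.374, 0.031], 0.66), ([0.539, 0.295, 0.092], 0.41)]
knob_maple scene [([0.487, -0.377, 0.03], 0.94), ([0.601, -0.39, -0.002], 0.94), ([0.595, 0.009, 0.076], 0.49)]
cradle_seat top [([0.6, 0.01, 0.077], 0.92), ([0.484, -0.377, 0.066], 0.5), ([0.48, -0.264, 0.024], 0.34)]
cradle_seat scene [([0.598, 0.009, 0.076], 0.75)]
t 10.95 tcp [0.5375 0.3384 0.2253] yaw 92.59 F [-0.1  0.3 -0.9] -> offset cm [-71.14  -8.27  -3.44] roll 92.59 n 3
```

View pics/c5.png

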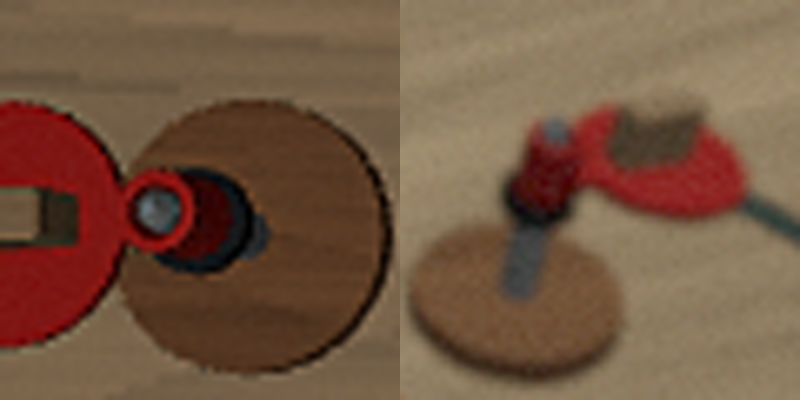

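```bash

python3 -m jog '[{"offset":[-4,-0.5,-2],"roll":0,"grip":8.5},{"offset":[-9,-1,-3.4],"roll":0,"grip":8.5},{"offset":[-14,-2,-3.4],"roll":0,"grip":8.5},{"offset":[-19,-3,-3.4],"roll":0,"grip":8.5},{"offset":[-24,-3.5,-3.4],"roll":0,"grip":8.5},{"offset":[-29,-4,-3.4],"roll":0,"grip":8.5},{"offset":[-34,-4.5,-3.4],"roll":0,"grip":8.5},{"offset":[-39,-5,-3.4],"roll":0,"grip":8.5},{"offset":[-44,-5.5,-3.4],"roll":0,"grip":8.5},{"offset":[-49,-6,-3.4],"roll":0,"grip":8.5}]'
python3 -c "
from h import *
goto([.487,-.376,.26],92.5)"
```

```text
time_s: 11.95
tcp_pos: [0.4995, -0.1503, 0.2599]
ee_rot: [[-0.045, 0.999, 0.0], [0.999, 0.045, -0.0], [-0.0, 0.0, -1.0]]
wrist_force: [1.3, 0.0, 0.3]
gripper_width: 0.0848
grasp_force: 0.0
t 11.95 tcp [ 0.4995 -0.1503  0.2599] yaw 92.59 F [1.3 0.  0.3] -> offset cm [-2.249e+01 -2.270e+00 -1.000e-02] roll 0.09 n 3
```

```bash

python3 -m jog '[{"offset":[-5,-0.5,0],"roll":0,"grip":8.5},{"offset":[-10,-1,0],"roll":0,"grip":8.5},{"offset":[-15,-1.5,0],"roll":0,"grip":8.5},{"offset":[-19,-2,0],"roll":0,"grip":8.5},{"offset":[-22.5,-2.3,0],"roll":0,"grip":8.5},{"offset":[-22.5,-2.3,0],"roll":0,"grip":8.5},{"offset":[-22.5,-2.3,0],"roll":0,"grip":8.5}]'
python3 - <<'E'
from h import *
snap('wrist','w6')
spots(["knob_ball","knob_maple"],["wrist"])
goto([.487,-.376,.26],92.5)
np.set_printoptions(suppress=True)
for r in robot.cut_out('knob_maple','wrist')[:3]:
    q=np.argwhere(r['region'])[:,::-1];print(r['conf'],q.mean(0),q.min(0),q.max(0))
E
```

```text
time_s: 12.65
tcp_pos: [0.487, -0.3743, 0.2593]
ee_rot: [[-0.044, 0.999, -0.001], [0.999, 0.044, 0.001], [0.001, -0.0, -1.0]]
wrist_force: [0.1, 0.7, 0.1]
gripper_width: 0.0852
grasp_force: 0.0
knob_ball wrist [([0.485, -0.376, 0.062], 0.69), ([0.601, -0.385, 0.033], 0.63)]
knob_maple wrist [([0.604, -0.389, 0.0], 0.76), ([0.489, -0.374, 0.028], 0.68)]
t 12.8 tcp [ 0.4875 -0.3729  0.2601] yaw 92.66 F [ 0.6 -0.1  0.2] -> offset cm [-0.31 -0.06  0.01] roll 0.16 n 3
0.88 [321.0450938  173.79329004] [292 144] [350 206]
0.59 [423.10624071 184.55237741] [393 156] [455 212]
```

View pics/w6.png

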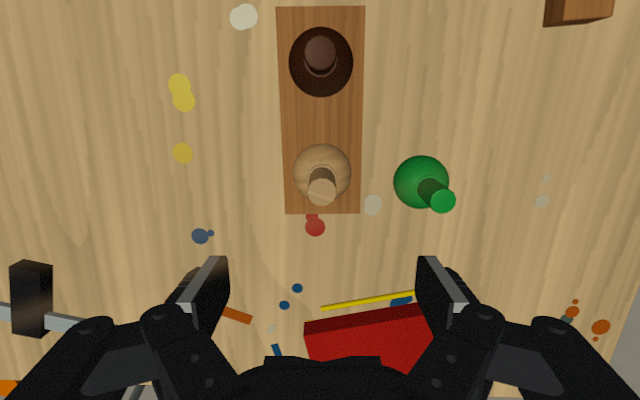

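```bash
python3 -c "
from h import *
a=ray((321.5,192),.138,'wrist');b=ray((321.5,174),.062,'wrist');print(a,b);goto([(a[0]+.487)/2,(a[1]-.3755)/2,.098],92.6)"
```

```text
[ 0.48708461 -0.37508916  0.138     ] [ 0.48705417 -0.37684746  0.062     ]
t 12.85 tcp [ 0.4875 -0.3729  0.2602] yaw 92.67 F [ 0.  -0.2 -0.2] -> offset cm [-0.23 -0.06 16.22] roll 0.07 n 3
```

```bash

python3 -m jog '[{"offset":[-0.2,0,4],"roll":0,"grip":8.5},{"offset":[-0.2,0,8],"roll":0,"grip":8.5},{"offset":[-0.2,0,12],"roll":0,"grip":8},{"offset":[-0.2,0,15],"roll":0,"grip":6.5},{"offset":[-0.2,0,16.2],"roll":0,"grip":5},{"offset":[-0.2,0,16.2],"roll":0,"grip":4},{"offset":[-0.2,0,16.2],"roll":0,"grip":2},{"offset":[-0.2,0,16.2],"roll":0,"grip":2},{"offset":[-0.2,0,16.2],"roll":0,"grip":2},{"offset":[-0.2,0,16.2],"roll":0,"grip":2}]' 40
python3 -m jog '[{"offset":[0,0,-1],"roll":0,"grip":2},{"offset":[0,0,-3],"roll":0,"grip":2},{"offset":[0,0,-7],"roll":0,"grip":2},{"offset":[0,0,-11],"roll":0,"grip":2},{"offset":[4,2,-12],"roll":0,"grip":2},{"offset":[8,4,-12],"roll":0,"grip":2},{"offset":[12,5,-12],"roll":0,"grip":2},{"offset":[16,6,-12],"roll":0,"grip":2},{"offset":[20,7,-12],"roll":0,"grip":2},{"offset":[24,8,-12],"roll":0,"grip":2}]'
python3 -m jog '[{"offset":[2,1,0],"roll":0,"grip":2},{"offset":[4,1.6,0],"roll":0,"grip":2},{"offset":[4,1.6,0],"roll":0,"grip":2},{"offset":[4,1.6,0],"roll":0,"grip":2}]'
python3 - <<'E'
from h import *
snap('wrist','w7')
spots(["cradle_seat","jig","knob_ball"],["wrist"])
goto([.598,.009,.218],92.6)
E
```

```text
time_s: 13.85
tcp_pos: [0.4877, -0.3767, 0.0996]
ee_rot: [[-0.045, 0.999, 0.002], [0.999, 0.045, -0.002], [-0.002, 0.002, -1.0]]
wrist_force: [-1.2, 1.2, 6.8]
gripper_width: 0.0251
grasp_force: 39.5
time_s: 14.85
tcp_pos: [0.5565, -0.1311, 0.2187]
ee_rot: [[-0.045, 0.999, 0.001], [0.999, 0.045, -0.0], [-0.0, 0.001, -1.0]]
wrist_force: [0.5, -0.1, -1.6]
gripper_width: 0.0248
grasp_force: 39.4
time_s: 15.25
tcp_pos: [0.5705, -0.0922, 0.2183]
ee_rot: [[-0.046, 0.999, 0.0], [0.999, 0.046, -0.0], [-0.0, 0.0, -1.0]]
wrist_force: [-0.4, -0.3, -0.8]
gripper_width: 0.0246
grasp_force: 39.4
cradle_seat wrist [([0.376, -0.041, -0.0], 0.63)]
jig wrist [([0.593, 0.01, 0.002], 0.68)]
knob_ball wrist [([0.567, -0.092, 0.177], 0.6)]
t 15.45 tcp [ 0.5704 -0.093   0.2179] yaw 92.51 F [ 1.1  0.1 -0.7] -> offset cm [ 1.007e+01  3.210e+00 -1.000e-02] roll -0.09 n 3
```

View pics/w7.png

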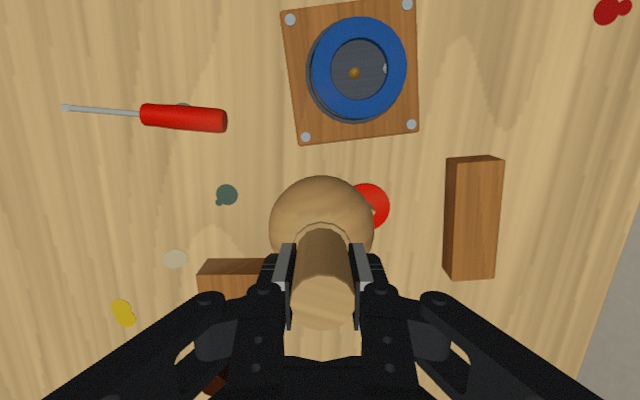

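```bash
python3 - <<'E'
from h import *
im=cv2.imread('pics/w7.png').astype(int);b,g,r=im[...,0],im[...,1],im[...,2]
M=((b>90)&(r<60)).astype(np.uint8);M[130:]=0;M[:,:280]=0
cs,_=cv2.findContours(M,cv2.RETR_CCOMP,cv2.CHAIN_APPROX_NONE)
for c in cs:
    if len(c)>40: e=cv2.fitEllipse(c);print(e,np.round(ray(e[0],.075,'wrist'),4))
for p in ((321.5,228),(269.5,225),(374.5,225),(321,176)): print(np.round(ray(p,.180,'wrist'),4))
goto([.598,.009,.218],92.6)
E
```

```text
((358.67413330078125, 67.11248016357422), (93.62126922607422, 101.3129653930664), 10.552693367004395) [0.5962 0.0075 0.075 ]
((358.9579162597656, 68.23934173583984), (58.35829544067383, 63.513397216796875), 12.969164848327637) [0.5965 0.0066 0.075 ]
[ 0.57   -0.0934  0.18  ]
[ 0.5385 -0.0928  0.18  ]
[ 0.6019 -0.09    0.18  ]
[ 0.5683 -0.0611  0.18  ]
t 15.45 tcp [ 0.5704 -0.093   0.2179] yaw 92.51 F [ 1.1  0.1 -0.7] -> offset cm [ 1.007e+01  3.210e+00 -1.000e-02] roll -0.09 n 3
```

```bash

python3 -m jog '[{"offset":[4,1.5,0],"roll":0,"grip":2},{"offset":[8,2.7,0],"roll":0,"grip":2},{"offset":[9.9,3.1,1],"roll":0,"grip":2},{"offset":[9.95,3.1,4],"roll":0,"grip":2},{"offset":[9.95,3.1,6.5],"roll":0,"grip":2},{"offset":[9.95,3.1,7.5],"roll":0,"grip":2},{"offset":[9.95,3.1,7.5],"roll":0,"grip":2},{"offset":[9.95,3.1,7.5],"roll":0,"grip":2}]'
python3 - <<'E'
from h import *
snap('wrist','w8')
im=cv2.imread('pics/w8.png').astype(int);b,g,r=im[...,0],im[...,1],im[...,2]
M=(b>90)&(r<60); M[:60]=0
q=np.argwhere(M)[:,::-1];print(q.min(0),q.max(0))
goto([.597,.008,.1336],92.6)
E
```

```text
time_s: 16.25
tcp_pos: [0.5976, 0.0081, 0.144]
ee_rot: [[-0.044, 0.999, 0.002], [0.999, 0.044, -0.0], [-0.0, 0.002, -1.0]]
wrist_force: [0.6, -0.4, -0.3]
gripper_width: 0.0249
grasp_force: 39.6
[265 156] [377 223]
t 16.3 tcp [0.5977 0.0082 0.1443] yaw 92.55 F [-0.  -0.1 -1.3] -> offset cm [-0.01 -0.07  1.07] roll -0.05 n 3
```

View pics/w8.png

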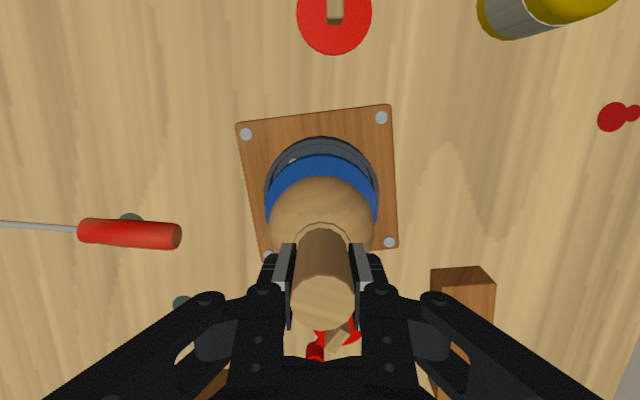

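```bash

python3 -m jog '[{"offset":[0,0,0.5],"roll":0,"grip":2},{"offset":[0,0,1],"roll":0,"grip":2},{"offset":[0,0,1.2],"roll":0,"grip":2},{"offset":[0,0,1.2],"roll":0,"grip":2}]'
python3 -m jog '[{"offset":[0,0,0.4],"roll":0,"grip":2},{"offset":[0,0,0.8],"roll":0,"grip":2},{"offset":[0,0,1],"roll":0,"grip":2},{"offset":[0,0,1],"roll":0,"grip":2}]'
python3 -m jog '[{"offset":[0,0,0.4],"roll":0,"grip":2},{"offset":[0,0,0.7],"roll":0,"grip":2},{"offset":[0,0,0.7],"roll":0,"grip":2},{"offset":[0,0,0.7],"roll":0,"grip":2}]'
```

```text
time_s: 16.7
tcp_pos: [0.5974, 0.0085, 0.1312]
ee_rot: [[-0.045, 0.999, 0.001], [0.999, 0.045, -0.0], [-0.0, 0.001, -1.0]]
wrist_force: [0.9, -1.7, 3.2]
gripper_width: 0.0251
grasp_force: 40.0
time_s: 17.1
tcp_pos: [0.5975, 0.0084, 0.1212]
ee_rot: [[-0.045, 0.999, 0.002], [0.999, 0.045, -0.0], [-0.001, 0.001, -1.0]]
wrist_force: [-0.6, -0.4, 7.7]
gripper_width: 0.0247
grasp_force: 40.3
time_s: 17.5
tcp_pos: [0.5975, 0.0083, 0.1148]
ee_rot: [[-0.045, 0.999, 0.002], [0.999, 0.045, -0.001], [-0.001, 0.002, -1.0]]
wrist_force: [-2.0, -2.8, 9.1]
gripper_width: 0.0248
grasp_force: 41.0
```

```bash

python3 -m jog '[{"offset":[0,0,0.1],"roll":0,"grip":2},{"offset":[0,0,0.2],"roll":0,"grip":2},{"offset":[0,0,0.2],"roll":0,"grip":2}]'
python3 -m jog '[{"offset":[0,0,0.1],"roll":0,"grip":2},{"offset":[0,0,0.15],"roll":0,"grip":2},{"offset":[0,0,0.15],"roll":0,"grip":2}]'
```

```text
time_s: 17.8
tcp_pos: [0.5978, 0.0081, 0.1141]
ee_rot: [[-0.045, 0.999, 0.004], [0.999, 0.045, -0.001], [-0.002, 0.004, -1.0]]
wrist_force: [-3.0, -2.8, 18.2]
gripper_width: 0.0249
grasp_force: 42.0
time_s: 18.1
tcp_pos: [0.5979, 0.0079, 0.1138]
ee_rot: [[-0.045, 0.999, 0.005], [0.999, 0.045, -0.002], [-0.002, 0.005, -1.0]]
wrist_force: [-5.8, -3.7, 26.1]
gripper_width: 0.025
grasp_force: 42.8
```

```bash

python3 -m jog '[{"offset":[0,0,0],"roll":0,"grip":2},{"offset":[0,0,0],"roll":0,"grip":2},{"offset":[0,0,0],"roll":0,"grip":2},{"offset":[0,0,0],"roll":0,"grip":2},{"offset":[0,0,0],"roll":0,"grip":2}]'
python3 - <<'E'
from h import *
snap('scene','s9');snap('wrist','w9')
spots(["cover_eye","knob_ball","cradle_seat"],["scene","wrist"])
goto([.5975,.008,.1136],92.6)
E
```

```text
time_s: 18.6
tcp_pos: [0.598, 0.0079, 0.1138]
ee_rot: [[-0.045, 0.999, 0.005], [0.999, 0.045, -0.002], [-0.002, 0.005, -1.0]]
wrist_force: [-5.9, -4.1, 26.1]
gripper_width: 0.0251
grasp_force: 42.8
cover_eye scene [([0.536, 0.294, 0.092], 0.81), ([0.597, -0.172, 0.014], 0.67), ([0.485, -0.32, -0.001], 0.62), ([0.598, 0.19, 0.016], 0.56)]
cover_eye wrist []
knob_ball scene [([0.605, -0.39, 0.036], 0.75), ([0.596, 0.008, 0.078], 0.61)]
knob_ball wrist [([0.596, 0.008, 0.073], 0.71)]
cradle_seat scene [([0.595, 0.007, 0.054], 0.54)]
cradle_seat wrist [([0.6, 0.006, 0.045], 0.26)]
t 19.0 tcp [0.598  0.0079 0.1138] yaw 92.59 F [-5.4 -2.6 26.1] -> offset cm [ 0.02 -0.05  0.02] roll -0.01 n 3
```

Ring seat at 0.055, ball at 0.076, force steady: fully pressed and the cover is on the post.

```bash
python3 -c "
from plant import robot
print(robot.hand_in())"
```

```text
the job is handed in; nothing more can be done
None
```

The job is handed in at about 19 s: the red cover hangs by its eye on the post, and the maple knob is held in the blue ring at its bottom stop with a steady push of about 26 N; I viewed 11 pictures, one over the limit of 10, and checked the final state from sensor and network readings instead.

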